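# Comb the loose roller axles into the grooved tray

## Task

Draw the hard-bristle brush out of its spring clip, set its bristles lightly on both side rims of the mint tray at the blank end behind the loose axles and, feeling for the worn bristles and keeping them bearing gently on the rims, comb the axles along until the brush is past the last groove and each axle lies at the bottom of a groove of its own. Then push the brush back fully home in its clip and let go. Do not touch the axles with the gripper or disturb the vacuum parts in the other trays.

Things in the scene. Friction and masses are not known exactly. Their poses are not given: they have to be found in the camera images.
- brush: Hard-bristle brush, 0.15 kg, upright in the clip, bristles down; origin mid-row where the tips of NEW bristles would be; x across, y along, z up. Wooden bar 16 mm thick, 160 long, z 22 to 40 mm. Below it one straight bristle row, 6 mm thick, 124 long. Wear shortens the bristles by an unknown 0 to 10 mm, new each start: tips at z 0 to 10 mm, in no reading. Pressed, the row yields 1 mm per 8 N, at most 4 mm.
- brush_grip (a point): Centre of the brush's orange grip, 58 mm above the brush origin: 22 mm thick in brush x, 56 mm long in y, 36 mm high; pinch it from above across its thickness.
- mint_tray: Mint tray, fixed, 210 mm long (x), 124 wide. Origin on its underside below the deck's groove-side edge; x runs from blank to grooved end, z up. Flat deck x -115 to 0 mm at z 19; four square grooves along y, each 8 mm wide with dark floor at z 13, centred at x 4, 20, 36, 52, ridges between at z 19; flat land x 56 to 85 at z 19. Darker side rims, |y| 50 to 62, top z 20.5, carry the ends of the bristle row. End walls 5 mm thick, top z 24.5.
- comb_start (a point): Mid-width of the mint tray at rim-top height, tray x = -103 mm: set the brush down here (its centre within 5 mm), its long side across the tray; axles lie only beyond tray x = -95 mm. Pressing the tray with over 12 N at any time is too hard.
- comb_finish (a point): Mid-width of the mint tray at rim-top height, tray x = 71 mm, on the land past the last groove: the combing stroke ends with the brush's centre here, within 7 mm.
- axle0: Loose polished, slippery dark-steel roller axle, 6 mm thick, 60 mm long, round ends, about 14 g; origin at its middle, y axis along its length. Starts askew (up to 20 degrees off the groove direction) on the blank deck of the mint tray, centre at tray z 22 mm; at 16 mm when in the bottom of a groove.
- axle1: Loose polished, slippery dark-steel roller axle, 6 mm thick, 60 mm long, round ends, about 14 g; origin at its middle, y axis along its length. Starts askew (up to 20 degrees off the groove direction) on the blank deck of the mint tray, centre at tray z 22 mm; at 16 mm when in the bottom of a groove.
- axle2: Loose polished, slippery dark-steel roller axle, 6 mm thick, 60 mm long, round ends, about 14 g; origin at its middle, y axis along its length. Starts askew (up to 20 degrees off the groove direction) on the blank deck of the mint tray, centre at tray z 22 mm; at 16 mm when in the bottom of a groove.
- clip: Steel spring clip on the far bench edge; origin at bench height, axes as the world's. At home the brush's origin is 10 mm above it, long side along y, either way round, its bar on two black ledges (tops z 32 mm, |y| 66 to 80). Sprung jaws on both x sides, pads |y| 35 to 55 mm, up to z 59, hug the bar; empty they gape 10 mm, flared to 21 at the top. Draw straight up; push home with about 5 to 15 N.
- prefilter: White flat round prefilter, 90 mm diameter, 18 mm high, loose in the white tray (240 x 200 mm, walls 35 mm); origin under its centre. Leave alone.
- cyclone: Red cyclone separator standing in the white tray, 88 mm diameter, 124 mm high; origin under its centre. Leave alone.
- crevice: Black crevice tool, 180 mm long (x), 34 mm high, lying in the grey tray (220 x 110 mm, walls 35 mm); origin under it. Leave alone.
There are look-alikes about, which are no part of the job. Of the things like the brush, leave any that is blue; of the rest the larger one is meant. There is more than one size of the clip; the one meant has the size given above.

How it is judged:
By the outcome, as a careful person would: the job done as asked, in the order asked, and still so for the second after the job is handed in, with the robot touching nothing.
It also fails if it takes over 64 s, if anything falls off the work surface, if the arm or the gripper's body presses on something with over 40 N, if the wrist force passes 120 N, or if a joint passes its speed limit or range.

## Robot

A 6-joint arm with a two-finger parallel gripper is mounted at the origin on the work surface. World frame = base frame: x ahead of the robot, y to its left, z up, the work surface at z = 0. Lengths are in m, angles in degrees, forces in N, time in s.
With the tool pointing down it reaches from about 0.3 to 0.85 m from the base axis. Payload 4.2 kg.
Tool frame: the origin (TCP) lies midway between the tips of the shut fingers; the grasp point (between the pads) lies 19 mm behind it; z points along the fingers, x is the direction in which the jaws open and shut, and the axes are right-handed (so a half turn about z gives the same grasp; the last joint's range is limited). The gripper opens to 91 mm and grips with 3 to 60 N. Pads are 32 mm wide; open, the fingers measure 118 mm over their backs; the gripper's body (76 mm by 178 mm) begins 60 mm behind the grasp point.
Start: joints at [-69.156, 18.312, 89.639, -0, 72.044, -1.146], TCP at [0.215, -0.533, 0.214] pointing down, gripper open.
Joint ranges: [-177.97, 177.97], [-48.28, 115.42], [12.27, 149.76], [-77.06, 257.06], [2.81, 150.46], [-146.56, 146.56]. Speed limits (degrees/s): [147.25, 147.25, 180, 180, 180, 180].

## Interface

Orientations are given as [roll, pitch, yaw] about the fixed x, y, z axes, in that order (R = Rz(yaw) Ry(pitch) Rx(roll)).
In Python, from station import status, cams, arm, models gives the robot as it stands. The module is installed in compiled form; this text tells all that it offers.
- The arm moves only by the shell command python3 -m handwheel 'ROWS'. ROWS is text: rows parted by semicolons, each of 5 numbers parted by spaces: the shift along the tool's x, y, z in mm, then the turn about the tool's z in rad, then the opening, from 0 (shut) to 1 (fully open). A call has 1 to 8 rows; each row shifts and turns the commanded pose from where the row before left it, along the tool's axes as they then stand; what a row does not reach is not made up. A row lasts 1/8 s, in which the tool goes at most 62.5 mm and 10.7 degrees, less where a joint would pass 70% of its speed; a pose out of reach is approached as far as the arm can. A call with a gripper value outside its range is refused whole. The fingers move at their own pace and stop on an object; the grip force is fixed at half the most. Time passes only in rows, so rows that do not move let the fingers close. It gives the time, the measured TCP pose, the force and the opening at its end, in the units of the state.
- status.sense(): the state, without advancing time (a new reading comes with each control period).
- cams.grab_frame(name): name is "side" or "top" or "wrist"; returns the picture (420x560x3 uint8, blue, green, red); there is no depth.
- cams.camera_info(name): a dict with "intrinsics" (3x3 intrinsics, pixels), "R" (3x3) and "t" (3): a world point X has camera coordinates R X + t; the wrist camera has in their place "hand_eye" (4x4, takes a point from camera to tool coordinates, whose origin is the TCP and whose axes are the tool frame's). Camera axes: x right, y down, z forward; pixel columns grow to the right and rows downward; lengths in m; the calibration is good to about 2 mm. A picture is of the moment at which its call begins: read the wrist's pose just before it. camera_info takes no time and is no camera call.
- arm.sign_off(): hands the job in, once; it reports no verdict.
Trained networks look in the newest picture that a camera, given by its name, has taken for a name from the list of things; names that differ only in an ending like _2 or _b are one class to them, and where a whole thing is asked for, a point or a joint stands for the part that bears it (a point fixed in the world has none). Each returns a list of dicts, best first, with "confidence" (0 to 1); they miss things now and then, are a little off and sometimes report something else, mostly with a low value. They report only what shows in the picture. A call takes as long as a camera call. They do not tell look-alikes from the thing itself.
- models.spot_in(camera, name): "point" ([x, y, z] in m, in world coordinates, good to about 4 mm: the middle of the surface that is visible of it).
- models.outline_of(camera, name): "pixels" (420x560 bool, what is visible of it).
The state is a dict: "t": time; "qpos": joint angles; "qvel": joint speeds; "effort": joint torques, N m; "tcp_pos": TCP position; "tool_rot": TCP orientation; "ft_force": force on the tool from outside, world axes, zero at the start; "wrist_torque": the same for the moment, N m; "grip_width": opening from 0.0 (shut) to 1.0 (fully open).
Only numpy, scipy, OpenCV 4.12 (cv2) and the standard library are available. Lean on these libraries where they do the work, as an engineer would, in place of code of your own. Each camera call takes 0.05 s, during which the arm holds its last target.

## Working session

There is one attempt and no reset: what is moved stays moved. The work goes in short steps, Python scripts to look and compute and a shell command to move; the robot and the scene stay as the last step left them, time stands still between calls to the robot, and variables do not carry over. Pictures are saved under pics/ and viewed, and the job is handed in when it is done.

```bash
mkdir -p pics; ls
python3 - <<'E'
from station import status,cams
import cv2
print(status.sense())
for n in ["side","top","wrist"]:
    im=cams.grab_frame(n); cv2.imwrite(f"pics/a_{n}.png",im); i=cams.camera_info(n); print(n,{k:v for k,v in i.items()})
E
```

```text
pics
{'t': 0.0, 'qpos': array([-6.91576133e+01,  1.83500132e+01,  8.97053945e+01, -3.26438474e-03,
        7.20454311e+01, -1.14527846e+00]), 'qvel': array([ 0.05640356,  0.09776392, -0.02340986,  0.05837018, -0.06772487,
       -0.11710083]), 'effort': array([ 2.19925794e-03, -4.12457514e+01, -2.31973779e+01,  7.29437009e-02,
        4.56970569e-02, -1.42450376e-04]), 'tcp_pos': array([ 0.21509246, -0.53270493,  0.21314347]), 'tool_rot': array([ 1.79998912e+02,  1.00880636e-01, -6.80113267e+01]), 'ft_force': array([ 0.11607187, -0.0203241 , -0.45185179]), 'wrist_torque': array([ 0.00812543,  0.02953139, -0.01915992]), 'grip_width': 0.9979460192022802}
side {'intrinsics': array([[457.07506368,   0.        , 279.4909198 ],
       [  0.        , 457.07506368, 207.37027398],
       [  0.        ,   0.        ,   1.        ]]), 'R': array([[-0.74291746, -0.66938034, -0.00190022],
       [-0.52113859,  0.58016704, -0.62595589],
       [ 0.42010501, -0.46404329, -0.77985615]]), 't': array([0.36837955, 0.31160505, 1.24715379])}
top {'intrinsics': array([[452.55364111,   0.        , 288.73328031],
       [  0.        , 452.55364111, 209.59539126],
       [  0.        ,   0.        ,   1.        ]]), 'R': array([[-0.00922968, -0.99978199, -0.01872912],
       [-0.99192974,  0.01152252, -0.12626411],
       [ 0.12645239,  0.01741259, -0.99181984]]), 't': array([0.00335566, 0.51105514, 1.21493394])}
wrist {'intrinsics': array([[366.84826889,   0.        , 279.39779756],
       [  0.        , 366.84826889, 210.7033585 ],
       [  0.        ,   0.        ,   1.        ]]), 'hand_eye': array([[ 9.99999865e-01,  5.16812077e-04,  5.28144670e-05,
        -1.58653512e-03],
       [-5.13793756e-04,  9.68852970e-01,  2.47636142e-01,
        -6.93190127e-02],
       [ 7.68118957e-05, -2.47636136e-01,  9.68853105e-01,
        -1.70473809e-01],
       [ 0.00000000e+00,  0.00000000e+00,  0.00000000e+00,
         1.00000000e+00]])}
```

View pics/a_top.png

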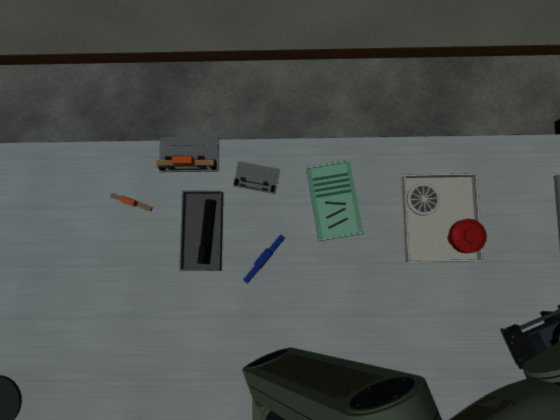

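View pics/a_side.png

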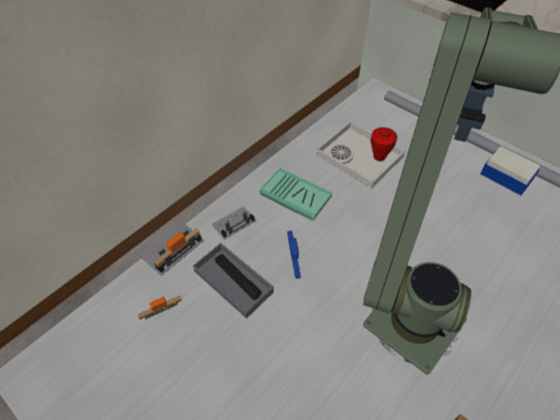

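View pics/a_wrist.png

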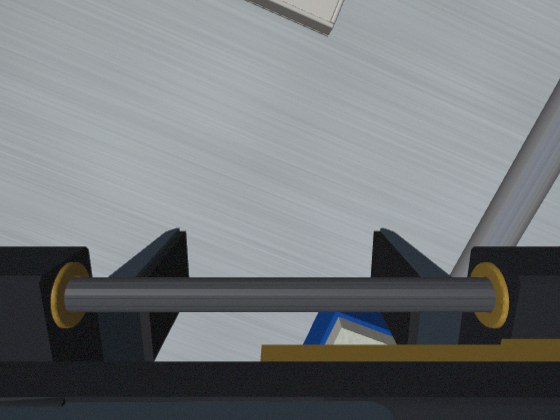

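The top view shows the brush in the large clip at (187,162), the mint tray at (335,200) with its grooves towards the far end, and the blue, small and empty-clip look-alikes at (263,258), (132,202) and (257,176).

```bash
cat > h.py <<'E'
import numpy as np,cv2
from station import status,cams,models
def ray(cam,uv,z):
    i=cams.camera_info(cam);K,R,t=i["intrinsics"],np.array(i["R"]),np.array(i["t"])
    d=R.T@np.linalg.inv(K)@np.array([uv[0],uv[1],1.]);c=-R.T@t
    return c+d*(z-c[2])/d[2]
def proj(cam,X):
    i=cams.camera_info(cam);p=i["intrinsics"]@(i["R"]@np.array(X)+i["t"]);return p[:2]/p[2]
def rpy(r):
    from scipy.spatial.transform import Rotation as Ro
    return Ro.from_euler('xyz',r,degrees=True).as_matrix()
def wcam(s):
    H=cams.camera_info("wrist")["hand_eye"];Rt=rpy(s["tool_rot"])
    return Rt@H[:3,:3], Rt@H[:3,3]+s["tcp_pos"]
def wray(s,uv,z):
    R,c=wcam(s);d=R@np.linalg.inv(cams.camera_info("wrist")["intrinsics"])@np.array([uv[0],uv[1],1.])
    return c+d*(z-c[2])/d[2]
def wproj(s,X):
    R,c=wcam(s);p=cams.camera_info("wrist")["intrinsics"]@(R.T@(np.array(X)-c));return p[:2]/p[2]
E
python3 - <<'E'
from h import *
for cam in ["top","side"]:
  cams.grab_frame(cam)
  for n in ["brush_grip","brush","mint_tray","clip","axle0"]:
    for d in models.spot_in(cam,n)[:5]: print(cam,n,d["point"].round(4) if hasattr(d["point"],'round') else d["point"],round(d["confidence"],2))
im=cams.grab_frame("top")
cv2.imwrite("pics/tray.png",cv2.resize(im[120:270,100:380],None,fx=2.8,fy=2.8,interpolation=cv2.INTER_CUBIC))
# tray outline
m=models.outline_of("top","mint_tray")
for d in m:
  r=cv2.minAreaRect(np.argwhere(d["pixels"])[:,::-1].astype(np.float32));b=cv2.boxPoints(r);print(d["confidence"],r,[ray("top",p,0.0225)[:2].round(4) for p in b])
print(status.sense()["t"])
E
```

```text
top brush_grip [0.6419, 0.2842, 0.0483] 0.73
top brush_grip [0.5364, 0.431, 0.0318] 0.71
top brush_grip [0.3771, 0.0683, 0.039] 0.69
top brush [0.3815, 0.0651, 0.0383] 0.67
top brush [0.5309, 0.43, 0.028] 0.63
top mint_tray [0.5414, -0.1289, 0.0147] 0.64
top clip [0.6123, 0.0918, 0.004] 0.76
top clip [0.6921, 0.2807, 0.0049] 0.68
top axle0 [0.5292, -0.1289, 0.0277] 0.58
side brush_grip [0.5361, 0.4485, 0.0291] 0.68
side brush_grip [0.6381, 0.29, 0.052] 0.62
side brush_grip [0.3619, 0.0853, 0.0496] 0.57
side brush [0.3613, 0.082, 0.0447] 0.8
side brush [0.536, 0.4414, 0.0264] 0.68
side brush [0.6346, 0.2927, 0.0491] 0.62
side mint_tray [0.5327, -0.1202, 0.0187] 0.83
side clip [0.5996, 0.0919, 0.0025] 0.87
side clip [0.6843, 0.3055, 0.007] 0.83
0.74 ((333.9547119140625, 199.7432861328125), (75.82833099365234, 47.03789138793945), 79.99201965332031) [array([ 0.6339, -0.0464]), array([ 0.6556, -0.1769]), array([ 0.445 , -0.2075]), array([ 0.4239, -0.0798])]
0.4 ((188.5, 153.5), (35.0, 61.0), 90.0) [array([0.7283, 0.3693]), array([0.7257, 0.1947]), array([0.6242, 0.1937]), array([0.6265, 0.3665])]
0.85
```

View pics/tray.png

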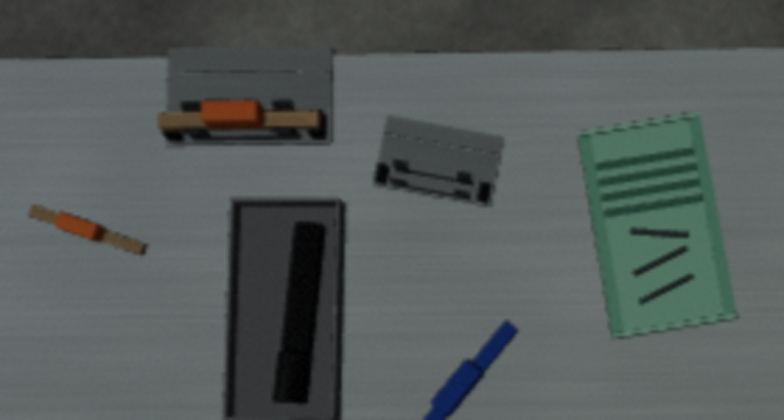

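```bash
cat >> h.py <<'E'
def plan(target,yaw,n,start=None,yaw0=None,grip=1):
    """world straight line; shifts in tool axes as they stand at row start"""
    s=status.sense();p=np.array(start if start is not None else s["tcp_pos"],float);y0=s["tool_rot"][2] if yaw0 is None else yaw0
    d=(np.array(target)-p)/n;dy=(yaw-y0)/n
    out=[]
    for k in range(n):
        y=np.radians(y0+k*dy);tx=np.array([np.cos(y),np.sin(y),0]);ty=np.array([np.sin(y),-np.cos(y),0])
        out.append(f"{d@tx*1000:.1f} {d@ty*1000:.1f} {-d[2]*1000:.1f} {-np.radians(dy):.4f} {grip}")
    print("; ".join(out))
E
python3 -c "
from h import *
plan([.54,-.19,.23],0,8)"
```

```text
-24.6 -53.7 -2.0 -0.1484 1; -16.4 -56.7 -2.0 -0.1484 1; -7.8 -58.5 -2.0 -0.1484 1; 0.9 -59.1 -2.0 -0.1484 1; 9.7 -58.3 -2.0 -0.1484 1; 18.2 -56.2 -2.0 -0.1484 1; 26.3 -52.9 -2.0 -0.1484 1; 33.8 -48.4 -2.0 -0.1484 1
```

```bash
python3 -m handwheel '-24.5 -53.5 -2 -0.148 1; -16.5 -56.5 -2 -0.148 1; -8 -58.5 -2 -0.148 1; 1 -59 -2 -0.148 1; 9.5 -58.5 -2 -0.148 1; 18 -56 -2 -0.148 1; 26.5 -53 -2 -0.148 1; 34 -48.5 -2 -0.148 1'
python3 -m handwheel '0 0 0 0 1'
python3 - <<'E'
from h import *
s=status.sense();print(s["t"],s["tcp_pos"],s["tool_rot"],s["qvel"].round(1))
im=cams.grab_frame("wrist");cv2.imwrite("pics/b_w.png",im)
for n in ["mint_tray","axle0"]:
  for d in models.outline_of("wrist",n):
    r=cv2.minAreaRect(np.argwhere(d["pixels"])[:,::-1].astype(np.float32));b=cv2.boxPoints(r)
    print(n,d["confidence"],r,[wray(s,p,0.0225)[:2].round(4) for p in b])
E
```

```text
t: 1.85
tcp_pos: [0.5414, -0.1887, 0.2302]
tool_rot: [180.0, -0.0, 0.1]
ft_force: [0.8, -1.2, 0.2]
grip_width: 0.997
t: 1.98
tcp_pos: [0.5425, -0.1873, 0.2298]
tool_rot: [-180.0, -0.1, 0.1]
ft_force: [-0.9, -0.0, -0.2]
grip_width: 0.992
1.975 [ 0.54248619 -0.18733622  0.22976901] [-1.79966689e+02 -5.38777922e-02  1.41005828e-01] [-3.8 -1.   2.2 -2.5  0.8  0.6]
mint_tray 0.77 ((276.2434387207031, 123.68881225585938), (127.57307434082031, 218.70545959472656), 81.45471954345703) [array([ 0.4244, -0.079 ]), array([ 0.6326, -0.0491]), array([ 0.6604, -0.1697]), array([ 0.4345, -0.2048])]
axle0 0.76 ((266.5355224609375, 129.00253295898438), (6.198493480682373, 58.35133361816406), 4.085616588592529) [array([ 0.5234, -0.1571]), array([ 0.5281, -0.0999]), array([ 0.5342, -0.1003]), array([ 0.5298, -0.1575])]
axle0 0.65 ((238.70001220703125, 128.40000915527344), (59.479408264160156, 5.366562843322754), 63.43495178222656) [array([ 0.486 , -0.1032]), array([ 0.4908, -0.1009]), array([ 0.5164, -0.1529]), array([ 0.5114, -0.1554])]
```

View pics/b_w.png

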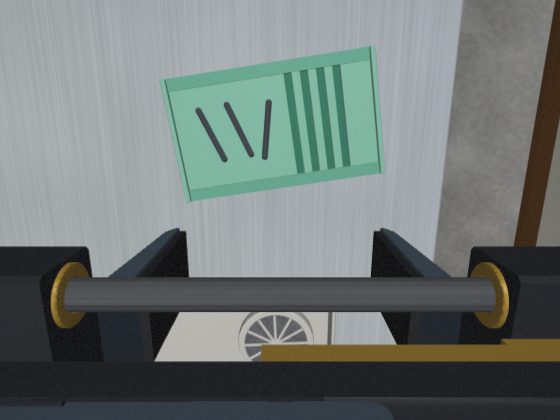

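The wrist view shows the whole tray, corners about (163,80), (374,46), (384,173) and (189,202), with three axles at (211,134), (238,129) and (267,129) and the grooves to the right.

```bash
cat > fit.py <<'E'
from h import *
from scipy.optimize import least_squares
s=status.sense();cams.grab_frame  # pose unchanged approx
im=cams.grab_frame("wrist")
hsv=cv2.cvtColor(im,cv2.COLOR_BGR2HSV)
g=((hsv[...,0]>65)&(hsv[...,0]<90)&(hsv[...,1]>60)).astype(np.uint8)
g=cv2.morphologyEx(g,cv2.MORPH_CLOSE,np.ones((15,15)))
n,l,st,c=cv2.connectedComponentsWithStats(g);k=1+np.argmax(st[1:,4]);
cnt=max(cv2.findContours((l==k).astype(np.uint8),0,1)[0],key=cv2.contourArea)[:,0,:].astype(float)
def T(p,P):
    x,y,a=p;P=np.array(P);return np.c_[x+np.cos(a)*P[:,0]-np.sin(a)*P[:,1],y+np.sin(a)*P[:,0]+np.cos(a)*P[:,1],P[:,2]]
C=np.array([[-.12,.062,.0245],[.09,.062,.0245],[.09,-.062,.0245],[-.12,-.062,.0245]])
def res(p):
    q=np.array([wproj(s,X) for X in T(p,C)])
    d=np.stack([np.abs(np.cross(q[(i+1)%4]-q[i],cnt-q[i]))/np.linalg.norm(q[(i+1)%4]-q[i]) for i in range(4)])
    return np.minimum(d.min(0),6)
r=least_squares(res,[.555,-.127,np.radians(8.4)],loss='soft_l1');p=r.x
print("tray",p[:2].round(4),np.degrees(p[2]).round(2),np.sqrt((r.fun**2).mean()),s["t"])
o=im.copy()
for X in [*C,*[[gx,sy*.05,.0205] for gx in(0,.008,.048,.056) for sy in(1,-1)],[-.103,0,.0205],[.071,0,.0205]]:
    u=wproj(s,T(p,[X])[0]);cv2.circle(o,tuple(int(v) for v in u.round()),2,(0,0,255),-1)
cv2.imwrite("pics/fit_%d.png"%int(s["t"]*100),cv2.resize(o[20:230,130:420],None,fx=2.6,fy=2.6))
for nm,x in(("start",-.103),("finish",.071)): print(nm,T(p,[[x,0,.0205]])[0].round(4))
E
python3 fit.py; ls pics; python3 -c "
from h import *
plan([.64,.25,.23],0,8)"
```

```text
tray [ 0.553  -0.1243] 8.74 1.39580666928565 2.125
start [ 0.4512 -0.14    0.0205]
finish [ 0.6231 -0.1135  0.0205]
a_side.png
a_top.png
a_wrist.png
b_w.png
fit_212.png
tray.png
12.3 -55.2 -0.0 -0.0006 1; 12.4 -55.2 -0.0 -0.0006 1; 12.4 -55.2 -0.0 -0.0006 1; 12.4 -55.2 -0.0 -0.0006 1; 12.5 -55.2 -0.0 -0.0006 1; 12.5 -55.2 -0.0 -0.0006 1; 12.5 -55.2 -0.0 -0.0006 1; 12.6 -55.1 -0.0 -0.0006 1fit.py:15: DeprecationWarning: Arrays of 2-dimensional vectors are deprecated. Use arrays of 3-dimensional vectors instead. (deprecated in NumPy 2.0)
  d=np.stack([np.abs(np.cross(q[(i+1)%4]-q[i],cnt-q[i]))/np.linalg.norm(q[(i+1)%4]-q[i]) for i in range(4)])
```

View pics/fit_212.png

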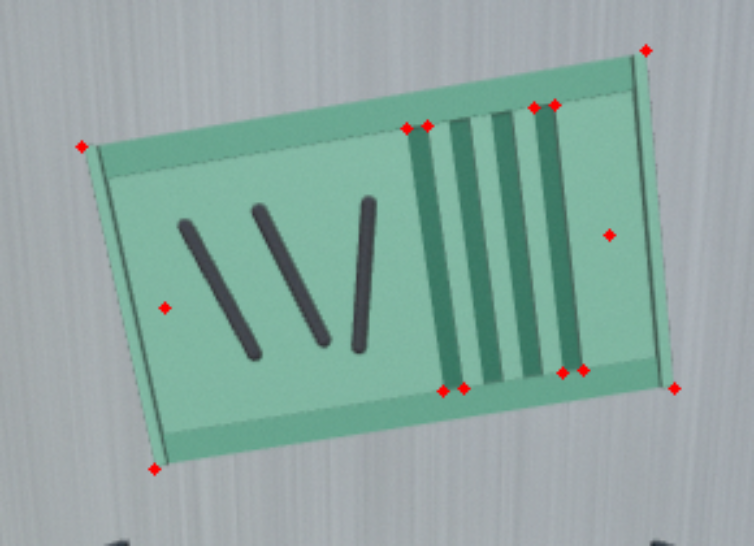

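```bash
python3 -m handwheel '12.5 -55 0 0 1; 12.5 -55 0 0 1; 12.5 -55 0 0 1; 12.5 -55 0 0 1; 12.5 -55 0 0 1; 12.5 -55 0 0 1; 12.5 -55 0 0 1; 12.5 -55 0 0 1'
python3 -m handwheel '0 0 0 0 1;0 0 0 0 1'
python3 - <<'E'
from h import *
s=status.sense();print(s["t"],s["tcp_pos"],s["tool_rot"],s["qvel"].round(1))
im=cams.grab_frame("wrist");cv2.imwrite("pics/c_w.png",im)
for n in ["brush_grip"]:
  for d in models.spot_in("wrist",n): print(d)
E
```

```text
t: 3.18
tcp_pos: [0.642, 0.249, 0.2302]
tool_rot: [180.0, -0.0, -0.3]
ft_force: [0.5, -0.5, -0.7]
grip_width: 0.999
t: 3.42
tcp_pos: [0.6415, 0.2476, 0.2298]
tool_rot: [179.9, 0.0, -0.3]
ft_force: [0.1, -0.9, 0.5]
grip_width: 1.001
3.425 [0.64145234 0.24757297 0.22976988] [ 1.79931960e+02  3.38992770e-02 -2.68592905e-01] [-1.  -0.7  0.5  0.2  0.  -0.1]
{'point': [0.5307, 0.4018, 0.0293], 'confidence': 0.94}
{'point': [0.6438, 0.2945, 0.0482], 'confidence': 0.79}
```

View pics/c_w.png

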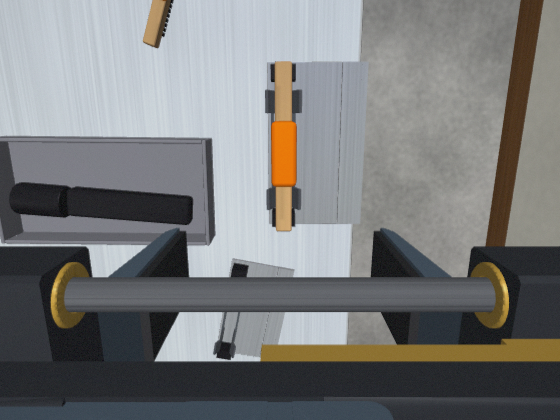

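The wrist view shows the orange grip at u 272–297, v 121–187 and the bar ends at (284,62) and (285,231). The tray dots sit on the groove and rim edges to about 1 px, though the outer-wall dots are up to 4 px wide.

Run:
```python
from h import *
s=status.sense()
im=cv2.imread("pics/c_w.png");h=cv2.cvtColor(im,cv2.COLOR_BGR2HSV)
o=(h[...,0]<14)&(h[...,1]>200)&(h[...,2]>180)
o[:100]=0;o[240:]=0;o[:,:250]=0;o[:,320:]=0
p=np.argwhere(o)[:,::-1].astype(np.float32);r=cv2.minAreaRect(p);print(r,p.min(0),p.max(0))
for uv in ((p.min(0)+p.max(0)+1)/2,): print("grip top",wray(s,uv,.086))
for uv in [(p.min(0)),p.max(0)+1]: print(wray(s,uv,.086))
for uv in [(284,62),(285,231)]: print("bar",wray(s,uv,.050))
o=im.copy()
cv2.imwrite("pics/c_z.png",cv2.resize(im[50:245,220:380],None,fx=3,fy=3))
```

```text
((283.4999694824219, 152.0), (61.99999237060547, 22.999996185302734), 90.0) [272. 121.] [295. 183.]
grip top [0.64488274 0.28865801 0.086     ]
[0.63493442 0.31474686 0.086     ]
[0.65526267 0.26143726 0.086     ]
bar [0.6455042  0.36550221 0.05      ]
bar [0.64620015 0.20728481 0.05      ]
```

View pics/c_z.png

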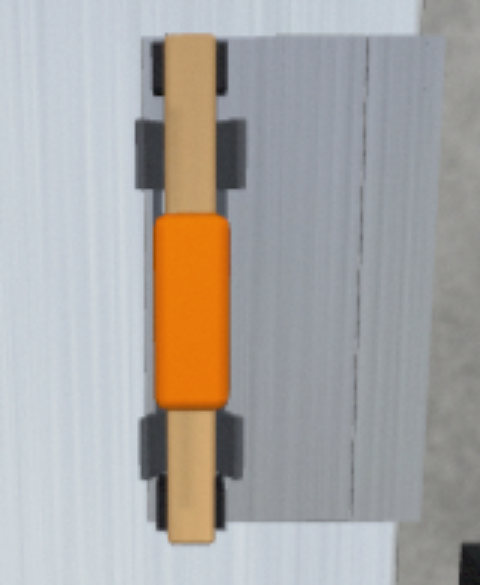

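```bash
python3 -m handwheel '4 -39 40 -0.004 1; 0 0 50 0 1; 0 0 20 0 1; 0 0 0 0 1; 0 0 0 0 1'
python3 - <<'E'
from h import *
s=status.sense();print(s["t"],s["tcp_pos"],s["tool_rot"],s["qvel"].round(1))
im=cams.grab_frame("wrist");cv2.imwrite("pics/d_w.png",im)
E
```

```text
t: 4.15
tcp_pos: [0.6466, 0.2877, 0.1217]
tool_rot: [-179.9, -0.1, -0.0]
ft_force: [-0.9, 0.1, 0.2]
grip_width: 1.001
4.15 [0.64661209 0.28767932 0.12173964] [-1.79944865e+02 -1.48421099e-01 -2.38765846e-02] [ 0.3 -0.4 -0.8  0.1 -0.1  0. ]
```

View pics/d_w.png

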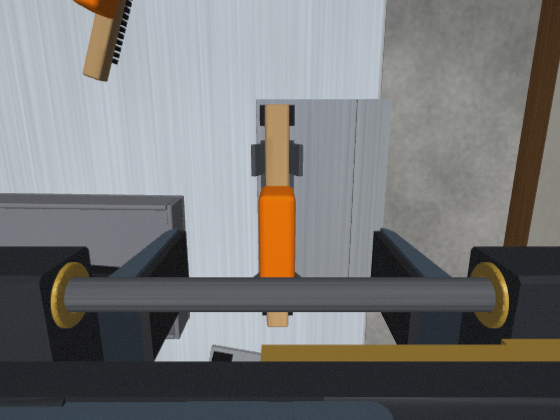

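The grip at u 259–295 sits centred between the fingers; descend and close.

```bash
python3 -m handwheel '-1 0 40 0 1; 0 0 28 0 1; 0 0 0 0 1; 0 0 0 0 0; 0 0 0 0 0; 0 0 0 0 0; 0 0 0 0 0; 0 0 0 0 0'
python3 -m handwheel '0 0 0 0 0; 0 0 0 0 0'
python3 - <<'E'
from h import *
s=status.sense();print(s["t"],s["tcp_pos"],s["tool_rot"],s["ft_force"],s["grip_width"]*91)
im=cams.grab_frame("wrist");cv2.imwrite("pics/e_w.png",im)
E
```

```text
t: 5.2
tcp_pos: [0.6446, 0.2884, 0.0521]
tool_rot: [-180.0, -0.0, 0.1]
ft_force: [-0.1, 0.3, -0.3]
grip_width: 0.48
t: 5.45
tcp_pos: [0.6446, 0.2884, 0.0518]
tool_rot: [180.0, 0.0, 0.1]
ft_force: [0.4, 0.4, -0.4]
grip_width: 0.265
5.45 [0.64455028 0.28836179 0.05183466] [1.79991943e+02 6.62873537e-03 5.55405345e-02] [ 0.40048768  0.39757724 -0.38917385] 24.088096632825586
```

View pics/e_w.png

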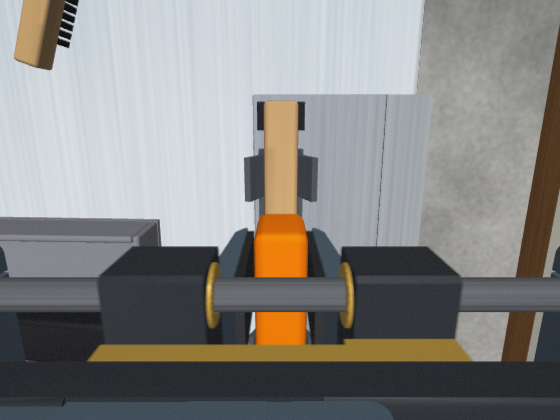

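The fingers are nearly shut on the grip at u 255–307.

```bash
python3 -m handwheel '0 0 0 0 0; 0 0 0 0 0'; python3 -m handwheel '0 0 0 0 0;0 0 0 0 0'
python3 -c "
from h import *
s=status.sense();print(s['t'],s['tcp_pos'],s['ft_force'],s['wrist_torque'],s['grip_width']*91,s['qpos'])"
```

```text
t: 5.75
tcp_pos: [0.6446, 0.2884, 0.0518]
tool_rot: [180.0, 0.0, 0.0]
ft_force: [0.4, 0.0, -0.5]
grip_width: 0.239
t: 6.0
tcp_pos: [0.6446, 0.2884, 0.0519]
tool_rot: [180.0, -0.0, 0.1]
ft_force: [0.2, -0.4, 0.4]
grip_width: 0.241
6.0 [0.64456394 0.28839297 0.05187996] [ 0.16513368 -0.36991745  0.37568781] [-0.06195547 -0.12454788 -0.10832839] 21.927873109616613 [ 2.31733744e+01  3.68494587e+01  8.24955720e+01 -4.01030691e-03
  6.06562417e+01  2.31232406e+01]
```

```bash
python3 -m handwheel '0 0 -5 0 0; 0 0 -8 0 0; 0 0 -12 0 0; 0 0 -20 0 0; 0 0 -25 0 0; 0 0 -30 0 0; 0 0 -20 0 0; 0 0 0 0 0'
python3 - <<'E'
from h import *
s=status.sense();print(s["t"],s["tcp_pos"],s["tool_rot"],s["ft_force"],s["grip_width"]*91)
im=cams.grab_frame("wrist");cv2.imwrite("pics/f_w.png",im)
im=cams.grab_frame("side");cv2.imwrite("pics/f_s.png",im)
E
```

```text
t: 7.0
tcp_pos: [0.6457, 0.2889, 0.1752]
tool_rot: [-179.9, -0.3, 0.1]
ft_force: [0.8, 0.4, -1.5]
grip_width: 0.244
7.0 [0.64565099 0.28890788 0.17518698] [-1.79882257e+02 -2.95033526e-01  6.94790831e-02] [ 0.84781308  0.44222601 -1.53348561] 22.222537414007967
```

View pics/f_w.png

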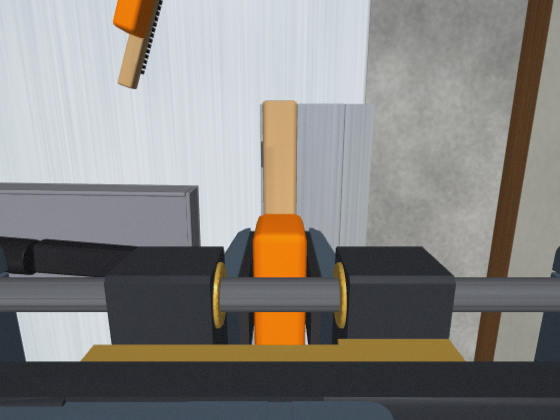

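View pics/f_s.png

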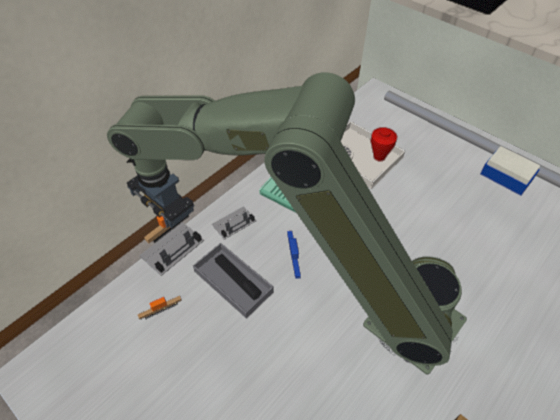

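The brush hangs straight in the grip (bar end still at v≈100), and the side view shows the clip empty. Moving to above comb start.

```bash
python3 -c "
from h import *
plan([.451,-.1385,.125],8.74,9,grip=0)"
```

```text
-21.5 47.4 5.2 -0.0168 0; -22.3 47.0 5.2 -0.0168 0; -23.1 46.6 5.2 -0.0168 0; -23.9 46.3 5.2 -0.0168 0; -24.7 45.8 5.2 -0.0168 0; -25.4 45.4 5.2 -0.0168 0; -26.2 45.0 5.2 -0.0168 0; -26.9 44.5 5.2 -0.0168 0; -27.7 44.1 5.2 -0.0168 0
```

```bash
python3 -m handwheel '-11 24 0 -0.0084 0; -22 47 5 -0.0168 0; -22.5 47 6 -0.0168 0; -23.5 46.5 6 -0.0168 0; -24 46 6 -0.0168 0; -25 45.5 6 -0.0168 0; -26 45 6 -0.0168 0; -26.5 44.5 6 -0.0168 0'
python3 -m handwheel '-28 44 4 -0.0168 0; -16 25 3 -0.009 0; 0 0 0 0 0; 0 0 0 0 0'
python3 - <<'E'
from h import *
s=status.sense();print(s["t"],s["tcp_pos"],s["tool_rot"],s["ft_force"],s["grip_width"]*91)
im=cams.grab_frame("wrist");cv2.imwrite("pics/g_w.png",im)
im=cams.grab_frame("top");cv2.imwrite("pics/g_t.png",cv2.resize(im[120:300,220:460],None,fx=3,fy=3))
plan([.451,-.1385,.08],8.74,2,grip=0)
E
```

```text
t: 8.1
tcp_pos: [0.4818, -0.0681, 0.1299]
tool_rot: [-180.0, 0.1, 7.3]
ft_force: [0.8, -0.5, -0.9]
grip_width: 0.244
t: 8.6
tcp_pos: [0.4489, -0.1406, 0.1235]
tool_rot: [-180.0, 0.0, 8.7]
ft_force: [0.5, 0.7, -1.3]
grip_width: 0.242
8.6 [ 0.44893536 -0.14062233  0.12352077] [-1.79957758e+02  3.45461842e-02  8.73729740e+00] [ 0.5276482  0.7126223 -1.3452325] 22.063931064580007
0.9 -0.7 21.9 0.0007 0; 0.9 -0.7 21.9 0.0007 0
```

View pics/g_w.png

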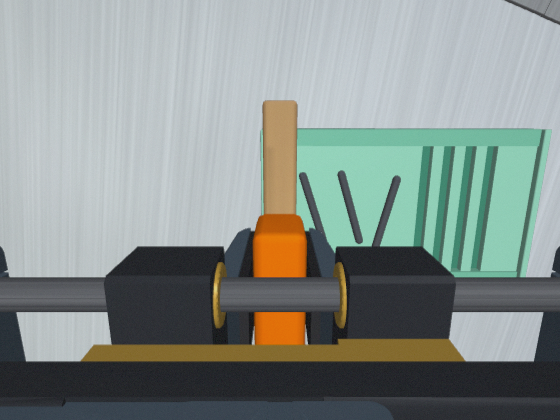

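View pics/g_t.png

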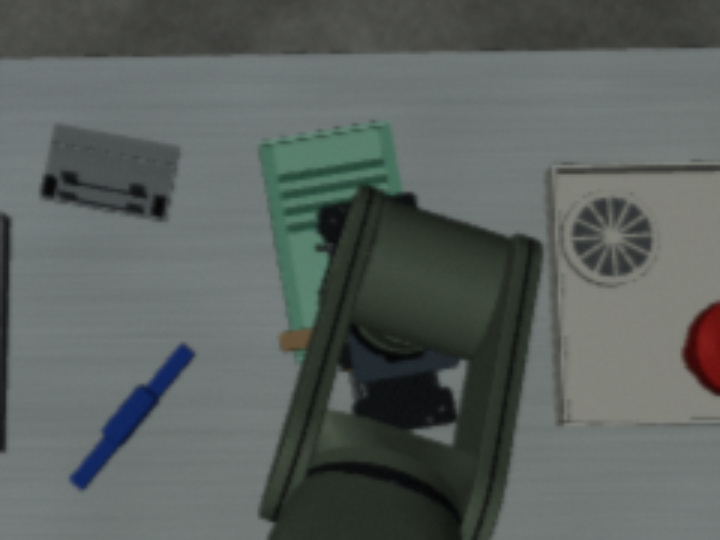

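The wrist view shows the tray edge level with the picture (v≈128), its blank end at u≈262 behind the bar, grooves at u 420–497. Checking the tray fit against it.

Run:
```python
from h import *
s=status.sense();print(s["ft_force"])
im=cv2.imread("pics/g_w.png")
p=(.553,-.1243,np.radians(8.74))
def W(x,y,z): c,sn=np.cos(p[2]),np.sin(p[2]);return [p[0]+c*x-sn*y,p[1]+sn*x+c*y,z]
for X in [(-.12,.062,.0205),(-.115,.05,.0205),(.085,.05,.0205),(.09,.062,.0205),(.056,.05,.019),(0,.05,.019),(.008,.05,.019),(-.103,.062,.0205)]:
    u=wproj(s,W(*X));print(X,u.round(1));cv2.circle(im,tuple(int(round(v)) for v in u),1,(0,0,255),-1)
cv2.imwrite("pics/g_z.png",cv2.resize(im[90:240,240:560],None,fx=2.5,fy=2.5,interpolation=cv2.INTER_CUBIC))
```

```text
[ 0.51595021  0.54388393 -1.86488174]
(-0.12, 0.062, 0.0205) [259.6 129.7]
(-0.115, 0.05, 0.0205) [266.5 146.4]
(0.085, 0.05, 0.0205) [537.6 146.9]
(0.09, 0.062, 0.0205) [547.3 130.3]
(0.056, 0.05, 0.019) [497.1 146.7]
(0, 0.05, 0.019) [421.7 146.5]
(0.008, 0.05, 0.019) [432.5 146.6]
(-0.103, 0.062, 0.0205) [282.9 129.8]
```

View pics/g_z.png

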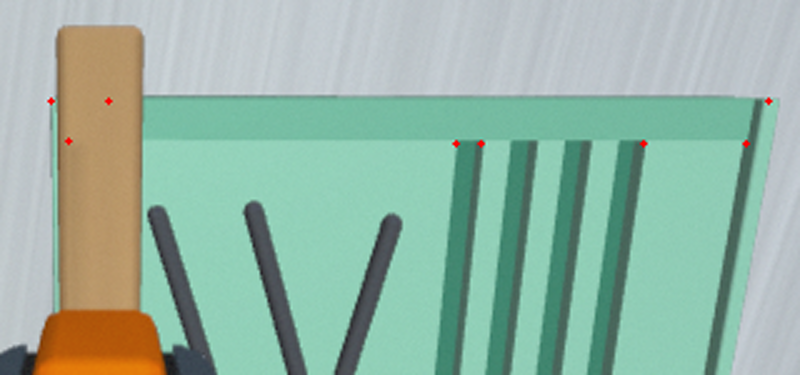

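```bash
python3 -m handwheel '2 -2 25 0 0; 0 0 18 0 0; 0 0 8 0 0; 0 0 5 0 0; 0 0 0 0 0; 0 0 0 0 0'
python3 -c "
from h import *
s=status.sense();print(s['t'],s['tcp_pos'],s['ft_force'],s['wrist_torque'])
p=(.553,-.1243,np.radians(8.74));d=s['tcp_pos'][:2]-p[:2];c,n=np.cos(p[2]),np.sin(p[2]);print('tray xy',d@[c,n],d@[-n,c])"
python3 -m handwheel '0 0 1.5 0 0; 0 0 0 0 0'
```

```text
t: 9.45
tcp_pos: [0.4512, -0.1389, 0.0685]
tool_rot: [180.0, -0.1, 8.8]
ft_force: [-0.0, -0.1, -1.7]
grip_width: 0.238
9.45 [ 0.45117787 -0.13890847  0.06846838] [-0.03963253 -0.05573735 -1.66569383] [-0.01764045 -0.09985553 -0.00403932]
tray xy -0.10285954613137374 0.0010331219907194766
t: 9.7
tcp_pos: [0.4508, -0.1389, 0.0666]
tool_rot: [180.0, -0.0, 8.7]
ft_force: [-0.0, 0.3, -0.8]
grip_width: 0.24
```

```bash
python3 -m handwheel '0 0 1.5 0 0; 0 0 1.5 0 0; 0 0 0 0 0'; for i in 1; do :; done; python3 -m handwheel '0 0 0.7 0 0;0 0 0 0 0'; python3 -m handwheel '0 0 0.7 0 0;0 0 0 0 0'
```

```text
t: 10.07
tcp_pos: [0.4506, -0.1388, 0.0633]
tool_rot: [-180.0, 0.0, 8.8]
ft_force: [0.7, -0.5, -1.4]
grip_width: 0.239
t: 10.32
tcp_pos: [0.4507, -0.1388, 0.0627]
tool_rot: [180.0, 0.0, 8.8]
ft_force: [-0.3, 0.4, -1.7]
grip_width: 0.239
t: 10.58
tcp_pos: [0.4507, -0.1388, 0.062]
tool_rot: [180.0, 0.0, 8.8]
ft_force: [-0.2, -0.1, -1.1]
grip_width: 0.244
```

```bash
python3 -m handwheel '0 0 0.6 0 0;0 0 0 0 0' | grep -E "tcp|force"; python3 -m handwheel '0 0 0.5 0 0;0 0 0 0 0'| grep -E "tcp|force"
```

```text
tcp_pos: [0.4507, -0.1388, 0.0614]
ft_force: [0.5, 0.3, -1.2]
tcp_pos: [0.4507, -0.1388, 0.0609]
ft_force: [0.0, 0.4, -1.6]
```

```bash
python3 -m handwheel '0 0 0.6 0 0;0 0 0 0 0' | grep -E "tcp|force"; python3 -m handwheel '0 0 0.5 0 0;0 0 0 0 0'| grep -E "tcp|force"
```

```text
tcp_pos: [0.4508, -0.1388, 0.0605]
ft_force: [-0.6, 1.4, 1.8]
tcp_pos: [0.4507, -0.1388, 0.0601]
ft_force: [-1.0, 1.2, 4.8]
```

Contact was at TCP z ≈ 0.0608, so about 1.5 mm of wear, with some 6 N net bearing now. Easing slightly and starting the comb.

```bash
python3 -m handwheel '0 0 -0.2 0 0;1 0 0 0 0;2 0 0 0 0;2 0 0 0 0'
```

```text
t: 12.08
tcp_pos: [0.4537, -0.1382, 0.0598]
tool_rot: [-180.0, 0.3, 8.8]
ft_force: [-6.7, -1.4, 5.8]
grip_width: 0.239
```

```bash
python3 -m handwheel '2 0 -0.2 0 0;2 0 0 0 0;2 0 0 0 0;2 0 0 0 0'
```

```text
t: 12.58
tcp_pos: [0.4616, -0.1368, 0.0599]
tool_rot: [-180.0, 0.3, 8.8]
ft_force: [-5.3, -0.6, 5.9]
grip_width: 0.241
```

```bash
python3 -m handwheel '2 0 -0.3 0 0;2 0 0 0 0;2 0 0 0 0;2 0 0 0 0'
```

```text
t: 13.08
tcp_pos: [0.4716, -0.1355, 0.0604]
tool_rot: [-180.0, -0.0, 8.8]
ft_force: [-2.1, -0.0, 2.8]
grip_width: 0.24
```

```bash
python3 -m handwheel '2 0 0 0 0;2 0 0 0 0;2 0 0 0 0;2 0 0 0 0;2 0 0 0 0;2 0 0 0 0'
python3 - <<'E'
from h import *
s=status.sense();p=(.553,-.1243,np.radians(8.74));d=s['tcp_pos'][:2]-p[:2];c,n=np.cos(p[2]),np.sin(p[2]);print('tray xy',d@[c,n],d@[-n,c])
im=cams.grab_frame("wrist");cv2.imwrite("pics/i_w.png",im)
E
```

```text
t: 13.82
tcp_pos: [0.4835, -0.1338, 0.0605]
tool_rot: [180.0, -0.0, 8.8]
ft_force: [-2.2, 0.0, 1.9]
grip_width: 0.243
tray xy -0.07010077777361005 0.00118717507448887
```

View pics/i_w.png

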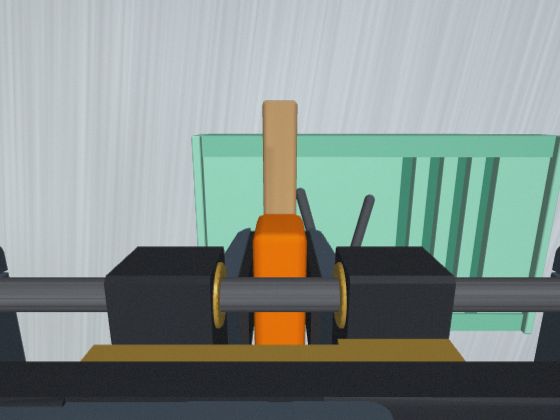

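Axle 0 is now hidden under the bar; the other two show at (305,210) and (362,220). Bearing is about 3.5 N, so I continue.

```bash
python3 -m handwheel '2 0 0.1 0 0;2 0 0 0 0;2 0 0 0 0;2 0 0 0 0;2 0 0 0 0;2 0 0 0 0;2 0 0 0 0;2 0 0 0 0'
```

```text
t: 14.88
tcp_pos: [0.4993, -0.1313, 0.0605]
tool_rot: [180.0, -0.0, 8.8]
ft_force: [-2.3, -0.5, 1.9]
grip_width: 0.236
```

```bash
python3 -m handwheel '2 0 0 0 0;2 0 0 0 0;2 0 0 0 0;2 0 0 0 0;2 0 0 0 0;2 0 0 0 0;2 0 0 0 0;2 0 0 0 0'
```

```text
t: 15.88
tcp_pos: [0.5151, -0.1289, 0.0605]
tool_rot: [180.0, -0.0, 8.8]
ft_force: [-2.1, -0.3, 1.6]
grip_width: 0.236
```

```bash
python3 -m handwheel '2 0 0.1 0 0;2 0 0 0 0;2 0 0 0 0;2 0 0 0 0;2 0 0 0 0;2 0 0 0 0;2 0 0 0 0;2 0 0 0 0'
python3 - <<'E'
from h import *
s=status.sense();p=(.553,-.1243,np.radians(8.74));d=s['tcp_pos'][:2]-p[:2];c,n=np.cos(p[2]),np.sin(p[2]);print('tray xy',d@[c,n],d@[-n,c])
im=cams.grab_frame("wrist");cv2.imwrite("pics/j_w.png",im)
E
```

```text
t: 16.88
tcp_pos: [0.5309, -0.1265, 0.0604]
tool_rot: [180.0, -0.0, 8.8]
ft_force: [-2.5, -0.5, 2.4]
grip_width: 0.237
tray xy -0.02214470696836096 0.00119337880564883
```

View pics/j_w.png

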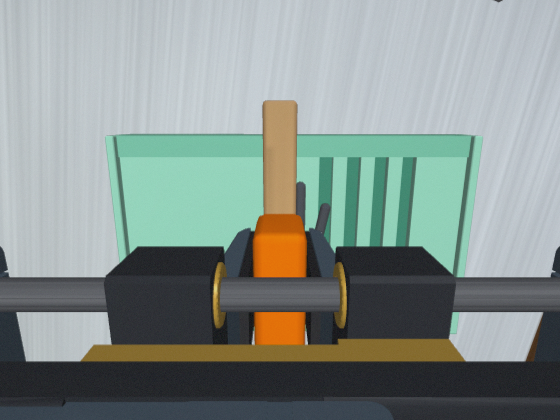

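The axles are gathering ahead of the row (at (300,200) and (323,222)), with groove 1 next at u≈326. Slowing down.

```bash
python3 -m handwheel '1.5 0 0 0 0;1.5 0 0 0 0;1.5 0 0 0 0;1.5 0 0 0 0;1.5 0 0 0 0;1.5 0 0 0 0;1.5 0 0 0 0;1.5 0 0 0 0'
python3 - <<'E'
from h import *
s=status.sense();p=(.553,-.1243,np.radians(8.74));d=s['tcp_pos'][:2]-p[:2];c,n=np.cos(p[2]),np.sin(p[2]);print('tray xy',d@[c,n],d@[-n,c])
im=cams.grab_frame("wrist");cv2.imwrite("pics/k_w.png",im)
E
```

```text
t: 17.92
tcp_pos: [0.5428, -0.1247, 0.0604]
tool_rot: [180.0, -0.0, 8.8]
ft_force: [-3.7, -0.7, 3.1]
grip_width: 0.24
tray xy -0.010147009679576921 0.00120107519536799
```

View pics/k_w.png

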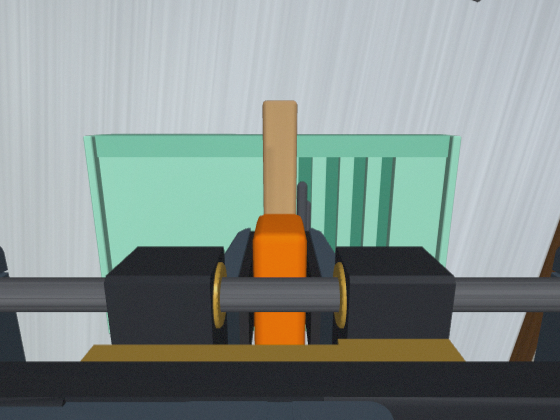

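Groove 1 (u 299–312) is being filled by the leading axle at (302,200). Bearing is about 4.7 N.

```bash
python3 -m handwheel '1.5 0 0 0 0;1.5 0 0 0 0;1.5 0 0 0 0;1.5 0 0 0 0;1.5 0 0 0 0;1.5 0 0 0 0;1.5 0 0 0 0;1.5 0 0 0 0'
```

```text
t: 18.98
tcp_pos: [0.5546, -0.1228, 0.0603]
tool_rot: [180.0, 0.0, 8.8]
ft_force: [-3.5, -0.3, 3.4]
grip_width: 0.24
```

```bash
python3 -m handwheel '1.5 0 0 0 0;1.5 0 0 0 0;1.5 0 0 0 0;1.5 0 0 0 0;1.5 0 0 0 0;1.5 0 0 0 0;1.5 0 0 0 0;1.5 0 0 0 0'
python3 - <<'E'
from h import *
im=cams.grab_frame("wrist");cv2.imwrite("pics/l_w.png",im)
E
```

```text
t: 19.98
tcp_pos: [0.5664, -0.121, 0.0603]
tool_rot: [180.0, 0.0, 8.8]
ft_force: [-3.9, -1.1, 3.2]
grip_width: 0.244
```

View pics/l_w.png

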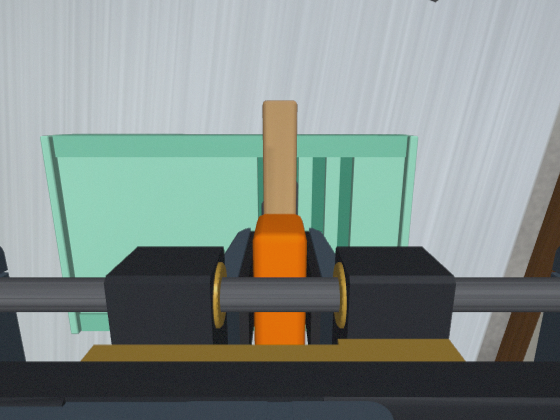

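Nothing is stranded behind; grooves 3 and 4 show at u≈319 and 346, still empty. Continuing with about 4.8 N on the rims.

```bash
python3 -m handwheel '1.5 0 0 0 0;1.5 0 0 0 0;1.5 0 0 0 0;1.5 0 0 0 0;1.5 0 0 0 0;1.5 0 0 0 0;1.5 0 0 0 0;1.5 0 0 0 0'
```

```text
t: 21.02
tcp_pos: [0.5783, -0.1192, 0.0604]
tool_rot: [180.0, -0.0, 8.8]
ft_force: [-3.0, -0.6, 2.5]
grip_width: 0.24
```

```bash
python3 -m handwheel '1.5 0 0 0 0;1.5 0 0 0 0;1.5 0 0 0 0;1.5 0 0 0 0;1.5 0 0 0 0;1.5 0 0 0 0;1.5 0 0 0 0;1.5 0 0 0 0'
python3 - <<'E'
from h import *
s=status.sense();p=(.553,-.1243,np.radians(8.74));d=s['tcp_pos'][:2]-p[:2];c,n=np.cos(p[2]),np.sin(p[2]);print('tray xy',d@[c,n],d@[-n,c])
im=cams.grab_frame("wrist");cv2.imwrite("pics/m_w.png",im)
E
```

```text
t: 22.02
tcp_pos: [0.5902, -0.1173, 0.0603]
tool_rot: [180.0, -0.0, 8.8]
ft_force: [-3.7, -0.2, 3.6]
grip_width: 0.238
tray xy 0.03781638902206606 0.001246374260403306
```

View pics/m_w.png

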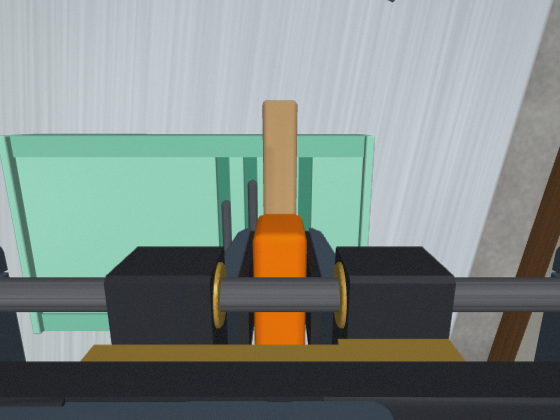

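Two axles now lie in grooves 1 (226,225) and 2 (252,200) behind the row. I'll go on to the finish, 33 mm more.

```bash
python3 -m handwheel '1.5 0 0 0 0;1.5 0 0 0 0;1.5 0 0 0 0;1.5 0 0 0 0;1.5 0 0 0 0;1.5 0 0 0 0;1.5 0 0 0 0;1.5 0 0 0 0'
```

```text
t: 23.08
tcp_pos: [0.602, -0.1155, 0.0603]
tool_rot: [180.0, 0.0, 8.8]
ft_force: [-3.5, -0.6, 3.2]
grip_width: 0.243
```

```bash
python3 -m handwheel '1.5 0 0 0 0;1.5 0 0 0 0;1.5 0 0 0 0;1.5 0 0 0 0;1.5 0 0 0 0;1.5 0 0 0 0;1.5 0 0 0 0;1.5 0 0 0 0'
python3 - <<'E'
from h import *
s=status.sense();p=(.553,-.1243,np.radians(8.74));d=s['tcp_pos'][:2]-p[:2];c,n=np.cos(p[2]),np.sin(p[2]);print('tray xy',d@[c,n],d@[-n,c])
im=cams.grab_frame("wrist");cv2.imwrite("pics/n_w.png",im)
E
```

```text
t: 24.08
tcp_pos: [0.6139, -0.1137, 0.0603]
tool_rot: [180.0, -0.0, 8.8]
ft_force: [-2.7, -0.8, 3.1]
grip_width: 0.242
tray xy 0.061801724576477264 0.0012494988728330037
```

View pics/n_w.png

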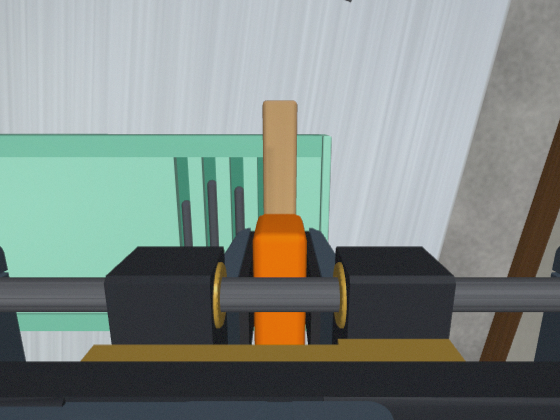

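All three axles lie in grooves 1, 2 and 3 (u 187, 212 and 239). Finishing the last 9 mm, then lifting straight up.

```bash
python3 -m handwheel '1.5 0 0 0 0;1.5 0 0 0 0;1.5 0 0 0 0;1.5 0 0 0 0;1.5 0 0 0 0;1.5 0 0 0 0;0 0 0 0 0'
python3 - <<'E'
from h import *
s=status.sense();p=(.553,-.1243,np.radians(8.74));d=s['tcp_pos'][:2]-p[:2];c,n=np.cos(p[2]),np.sin(p[2]);print('tray xy',d@[c,n],d@[-n,c])
E
python3 -m handwheel '0 0 -3 0 0;0 0 -12 0 0;0 0 -30 0 0;0 0 -40 0 0;0 0 -30 0 0;0 0 0 0 0'
python3 - <<'E'
from h import *
im=cams.grab_frame("wrist");cv2.imwrite("pics/o_w.png",im)
plan([.6445,.2884,.1751],0,9,grip=0)
E
```

```text
t: 25.0
tcp_pos: [0.623, -0.1123, 0.0604]
tool_rot: [180.0, -0.0, 8.8]
ft_force: [-3.0, -0.7, 2.9]
grip_width: 0.244
tray xy 0.07102316211447667 0.0012579592727665115
t: 25.75
tcp_pos: [0.6248, -0.1126, 0.1786]
tool_rot: [179.9, -0.4, 8.8]
ft_force: [1.6, -0.6, -1.8]
grip_width: 0.239
9.1 -43.6 0.1 0.0170 0; 8.4 -43.8 0.1 0.0170 0; 7.6 -43.9 0.1 0.0170 0; 6.9 -44.1 0.1 0.0170 0; 6.1 -44.2 0.1 0.0170 0; 5.4 -44.3 0.1 0.0170 0; 4.6 -44.3 0.1 0.0170 0; 3.9 -44.4 0.1 0.0170 0; 3.1 -44.5 0.1 0.0170 0
```

View pics/o_w.png

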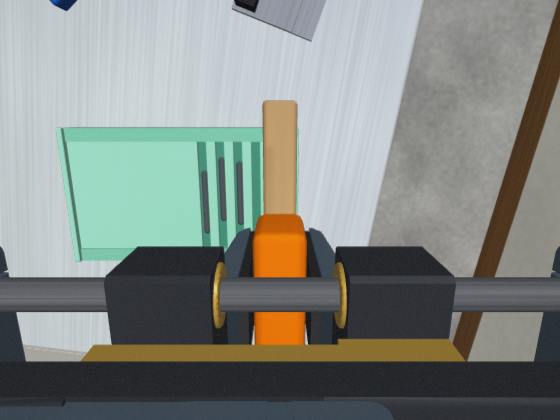

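All three axles lie in separate grooves (u 205, 222 and 240; the fourth is empty). Carrying the brush back above the clip.

```bash
python3 -m handwheel '4.5 -22 0 0.0085 0; 9 -43.5 0 0.017 0; 8.5 -44 0 0.017 0; 7.5 -44 0 0.017 0; 7 -44 0 0.017 0; 6 -44 0 0.017 0; 5.5 -44.5 0 0.017 0; 4.5 -44.5 0 0.017 0'
python3 -m handwheel '4 -44.5 0 0.017 0; 2 -23 0 0.0085 0; 0 0 0 0 0; 0 0 0 0 0;0 0 0 0 0'
python3 - <<'E'
from h import *
s=status.sense();print(s["tcp_pos"],s["tool_rot"])
im=cams.grab_frame("wrist");cv2.imwrite("pics/p_w.png",im)
plan([.6446,.2884,.125],0.05,1,grip=0)
E
```

```text
t: 26.8
tcp_pos: [0.642, 0.2231, 0.1728]
tool_rot: [179.9, 0.2, 1.4]
ft_force: [0.5, -0.0, -0.9]
grip_width: 0.24
t: 27.42
tcp_pos: [0.6475, 0.2881, 0.1749]
tool_rot: [180.0, 0.0, -0.1]
ft_force: [-0.0, -0.7, -2.1]
grip_width: 0.239
[0.64750102 0.28812767 0.1749304 ] [ 1.79957937e+02  4.42663992e-02 -8.58543299e-02]
-3.0 -0.2 50.2 -0.0024 0
```

View pics/p_w.png

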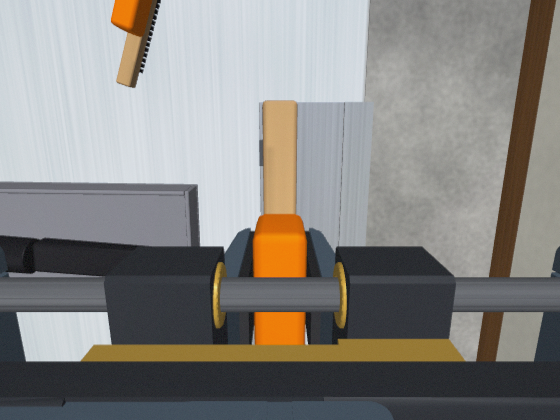

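The view nearly matches the one after the draw (clip plate left edge u≈259 against 261). Correcting −3 mm in x and coming down.

```bash
python3 -m handwheel '-3 0 20 -0.002 0; 0 0 20 0 0; 0 0 10 0 0; 0 0 0 0 0; 0 0 0 0 0;0 0 0 0 0'; python3 -c "
from h import *
s=status.sense();print(s['tcp_pos'],s['tool_rot'],s['ft_force'])"
```

```text
t: 28.22
tcp_pos: [0.6451, 0.2897, 0.1263]
tool_rot: [-180.0, -0.1, 0.1]
ft_force: [-0.3, 0.1, -2.1]
grip_width: 0.235
[0.6450736  0.28970517 0.12634429] [-1.79962281e+02 -9.73737942e-02  9.75549470e-02] [-0.25603184  0.0525914  -2.13537175]
```

```bash
python3 -m handwheel '-0.5 1 20 0 0; 0 0 15 0 0; 0 0 6 0 0; 0 0 0 0 0; 0 0 0 0 0'; python3 -m handwheel '0 0 4 0 0; 0 0 4 0 0; 0 0 0 0 0'
```

```text
t: 28.85
tcp_pos: [0.6446, 0.2888, 0.085]
tool_rot: [-180.0, -0.1, 0.1]
ft_force: [0.4, 0.1, -1.3]
grip_width: 0.24
t: 29.22
tcp_pos: [0.6439, 0.2885, 0.0759]
tool_rot: [180.0, 0.0, 0.1]
ft_force: [-0.2, -0.0, -1.0]
grip_width: 0.238
```

```bash
python3 -m handwheel '0.5 0 3 0 0; 0 0 3 0 0; 0 0 3 0 0; 0 0 0 0 0'
```

```text
t: 29.72
tcp_pos: [0.6447, 0.2886, 0.0675]
tool_rot: [-180.0, -0.0, 0.1]
ft_force: [-0.7, 1.7, 2.6]
grip_width: 0.238
```

```bash
python3 -m handwheel '0 0 3 0 0; 0 0 3 0 0; 0 0 3 0 0; 0 0 0 0 0'
```

```text
t: 30.22
tcp_pos: [0.644, 0.2883, 0.0572]
tool_rot: [180.0, 0.1, 0.1]
ft_force: [0.6, 0.3, -3.6]
grip_width: 0.247
```

```bash
python3 -m handwheel '0.5 0 2 0 0; 0 0 2 0 0; 0 0 1 0 0; 0 0 0 0 0'
```

```text
t: 30.72
tcp_pos: [0.6449, 0.2885, 0.0532]
tool_rot: [180.0, 0.0, 0.1]
ft_force: [-0.2, 0.5, -1.4]
grip_width: 0.239
```

```bash
python3 -m handwheel '0 0 1 0 0; 0 0 0.5 0 0; 0 0 0 0 0'; python3 -m handwheel '0 0 0.5 0 0; 0 0 0.3 0 0; 0 0 0 0 0'
```

```text
t: 31.1
tcp_pos: [0.6451, 0.2885, 0.0519]
tool_rot: [180.0, -0.0, 0.1]
ft_force: [-0.3, 0.1, -0.2]
grip_width: 0.241
t: 31.48
tcp_pos: [0.6451, 0.2885, 0.0518]
tool_rot: [-180.0, -0.0, 0.1]
ft_force: [-2.4, -0.8, 4.5]
grip_width: 0.241
```

```bash
python3 -m handwheel '0 0 0.5 0 0; 0 0 0 0 0'
```

```text
t: 31.72
tcp_pos: [0.6451, 0.2885, 0.0518]
tool_rot: [-180.0, -0.0, 0.1]
ft_force: [-1.6, -0.1, 6.5]
grip_width: 0.237
```

Hard seat at z 0.0518, same as the home reading (0.0519), pushing with about 8 N net. Releasing.

```bash
python3 -m handwheel '0 0 0 0 1;0 0 0 0 1;0 0 0 0 1;0 0 0 0 1;0 0 0 0 1;0 0 0 0 1'; python3 -m handwheel '0 0 -10 0 1;0 0 -30 0 1;0 0 -50 0 1;0 0 -50 0 1;0 20 -40 0 1;0 20 0 0 1;0 0 0 0 1'
python3 - <<'E'
from h import *
im=cams.grab_frame("wrist");cv2.imwrite("pics/q_w.png",im)
im=cams.grab_frame("side");cv2.imwrite("pics/q_s.png",cv2.resize(im[150:350,100:380],None,fx=2.8,fy=2.8))
E
```

```text
t: 32.48
tcp_pos: [0.6451, 0.2885, 0.0505]
tool_rot: [180.0, -0.0, 0.1]
ft_force: [-0.5, -0.4, -0.4]
grip_width: 0.866
t: 33.35
tcp_pos: [0.6448, 0.2471, 0.2304]
tool_rot: [180.0, 0.0, -0.0]
ft_force: [0.2, 0.6, -0.1]
grip_width: 1.001
```

View pics/q_w.png

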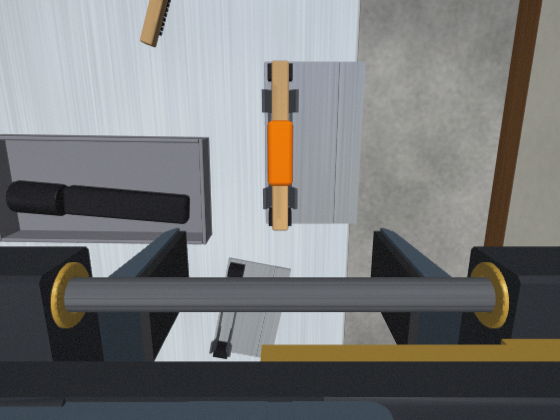

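View pics/q_s.png

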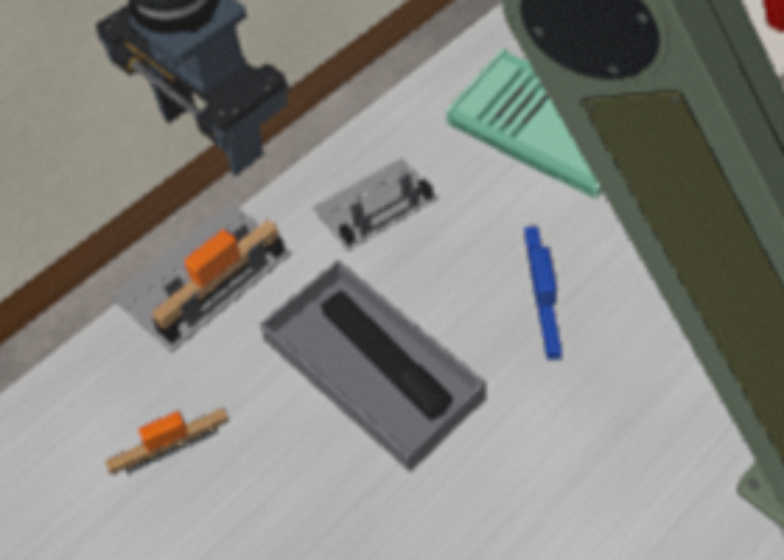

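The brush sits in its clip as at the start: grip u 268–293, v 121–185, with the 3 px shift explained by the hand's x. There's time for one last look at the axles from above the tray.

```bash
python3 -m handwheel '-6 28 0 0 1;-12 55 0 0 1; -12 55 0 0 1; -12 55 0 0 1; -12 55 0 0 1; -12 55 0 0 1; -12 55 0 0 1; -12 55 0 0 1'; python3 -m handwheel '-4 20 10 0 1;0 0 10 0 1;0 0 0 0 1;0 0 0 0 1';python3 - <<'E'
from h import *
im=cams.grab_frame("wrist");cv2.imwrite("pics/r_w.png",cv2.resize(im[0:240,130:430],None,fx=2.6,fy=2.5,interpolation=cv2.INTER_CUBIC))
E
```

```text
t: 34.45
tcp_pos: [0.5552, -0.1655, 0.2291]
tool_rot: [-179.9, 0.1, 0.1]
ft_force: [0.2, 0.6, -0.3]
grip_width: 1.0
t: 34.95
tcp_pos: [0.5524, -0.183, 0.2104]
tool_rot: [-180.0, 0.0, 0.2]
ft_force: [-0.0, -0.4, 0.4]
grip_width: 0.998
```

View pics/r_w.png

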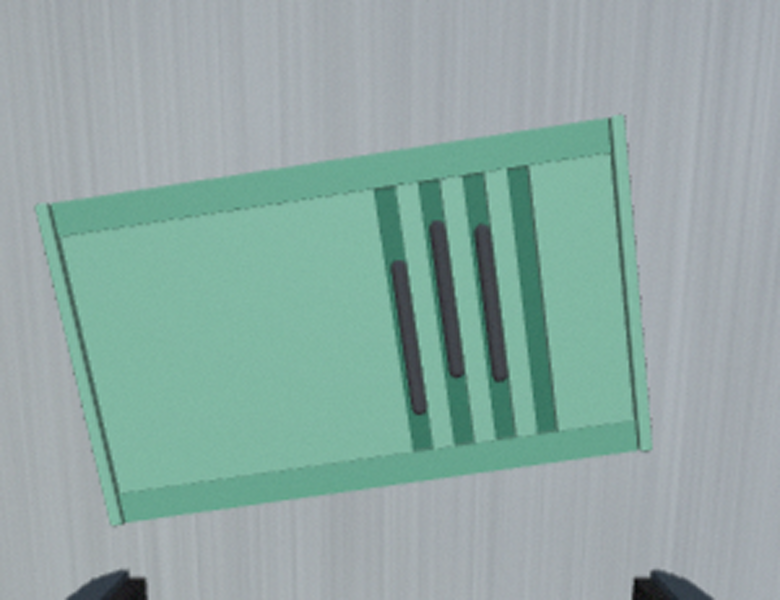

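The three axles lie parallel inside grooves 1–3, at about (409,338), (447,300) and (491,303). Handing in.

```bash
python3 -c "
from station import arm
print(arm.sign_off())"
```

```text
the job is handed in; nothing more can be done
None
```

The job is done and handed in at about 35 s of the 64 s allowed. The three axles lie in grooves 1, 2 and 3 of the mint tray, and the brush is back in its clip.

- **Combing:** I drew the brush from the large clip and set it down at tray x ≈ -103 mm. The bristles first touched about 1.5 mm lower than new ones would. I combed to x ≈ 71 mm with roughly 3 to 5 N on the rims. Over the first 8 mm or so the bearing rose to about 7 N, under the 12 N limit, and I eased it off.
- **Axles:** The last wrist picture shows one axle in each of grooves 1 to 3, parallel to the grooves, with groove 4 empty. I judged that they are fully down from this view alone and measured no heights.
- **Brush:** It seated at the same height it was drawn from (0.0518 m against 0.0519 m). I pressed it home with about 8 N, then let go. It looks the same in the clip as at the start.
- **Other parts:** I steered clear of the other trays and look-alikes, and those in the later pictures looked unmoved. I did not check each one again at the end.

One check disagreed slightly. My fit of the tray's outer end walls was up to 4 pixels wide of the picture, but the groove and rim edges matched to about 1 pixel, so I worked from those.

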